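# Hold up the lid inside a desk drawer

## Robot

A 7-joint arm with a two-finger parallel gripper is mounted at the origin on the work surface; the furniture and walls round the work are solid. World frame = base frame: x ahead of the robot, y to its left, z up, the work surface at z = 0. Lengths are in m, angles in rad, forces in N, time in s.
With the tool pointing down it reaches from about 0.425 to 0.975 m from the base axis. Payload 16.7 kg.
Tool frame: the origin (TCP) lies on the mounting face of the last link; the fingertips stand 173 mm ahead of it and the grasp point (between the pads) lies 155 mm ahead of it; z points along the fingers, y is the line along which they close (so a half turn about z gives the same grasp; the last joint's range is limited). The gripper opens to 85 mm and grips with 20 to 120 N. Pads are 22 mm wide; open, the fingers measure 114 mm over their backs; the gripper's body (76 mm by 85 mm) begins 54 mm behind the grasp point. The pads swing forward as they close: fully open they stand 13 mm farther back than shut.
Start: joints at [1.032, 0.426, 0.074, 1.606, -0.034, 1.111, -0.067], TCP at [0.256, -0.625, 0.405] pointing down, gripper open.
Joint ranges: [-2.85, 2.85], [-0.5, 2.14], [-1.23, 1.37], [0.21, 2.46], [-1.02, 4.16], [0.16, 2.05], [-2.73, 2.73]. Speed limits (rad/s): [1.89, 1.89, 2.39, 2.39, 3.01, 3.01, 3.01].

## Interface

Orientations are given as a rotation vector (axis times angle).
In Python, from station import status, cams, env gives the robot as it stands.
- The arm moves only by the tool jog_arm, never from a script. Its argument "series" is a list of rows, each a list of 3 entries, a list of its own where there are three numbers: the shift along the world's x, y, z each as a share of 250 mm, from -1 to 1, then the turn about the world's z as a share of 90 degrees, from -1 to 1, then the opening, from 0 (shut) to 1 (fully open). In form: [[[tx, ty, tz], yaw, hand], ...]. A call has 1 to 20 rows; each row is the pose to reach, as a shift and turn from the pose commanded when the call began; what a row does not reach only later rows make up. A row lasts 1/10 s, in which the tool goes at most 50 mm and 8.59 degrees, less where a joint would pass 70% of its speed; a pose out of reach is approached as far as the arm can. A call with a number of a shift or a turn outside -1 to 1 is refused whole. A call with a gripper value outside its range is refused whole. The fingers move at their own pace and stop on an object; "newtons" is the grip in N (left out, the last holds). Time passes only in rows, so rows that repeat a pose let the fingers close. It gives the time, the measured TCP pose, the force, the opening and the grip force at its end, in the units of the state.
- status.get_obs(): the state, without advancing time (a new reading comes with each control period).
- cams.get_image(name): name is "scene" or "top" or "wrist"; returns a dict with "image" (420x560x3 uint8, red, green, blue), "z_map" (420x560 float32, m along the optical axis (not along the pixel's ray), 0 where there is no reading), "fov_y" (degrees; the focal length in pixels is half the picture's height over the tangent of half this angle, whatever the lens; pixels are square), "cx", "cy" (the principal point, pixels), "T" (4x4, takes a point from camera to world coordinates); the wrist camera has in their place "mount" (4x4, takes a point from camera to tool coordinates, whose origin is the TCP and whose axes are the flange's). Camera axes: x right, y up, looking along -z (the intrinsics and any distortion apply to the point x, -y, -z); pixel columns grow to the right and rows downward; lengths in m; the calibration is good to about 2 mm. A picture is of the moment at which its call begins: read the wrist's pose just before it.
- env.sign_off(): hands the job in; it is judged then, once.
Trained networks look in a picture, given as the dict that the camera call returned (one of the last four; its "shot" number tells which), for a name from the list of things; names that differ only in an ending like _2 or _b are one class to them, and where a whole thing is asked for, a point or a joint stands for the part that bears it (a point fixed in the world has none). Each returns a list of dicts, best first, with "conf" (0 to 1); they miss things now and then, are a little off and sometimes report something else, mostly with a low value. They report only what shows in the picture. A call takes as long as a camera call.
- cams.search_frame(picture, thing): "box" ([left, top, right, bottom] in pixels, round what is visible of it).
- cams.cut_out(picture, thing): "mask" (420x560 bool, what is visible of it) and "box" ([left, top, right, bottom] in pixels, round what is visible of it).
The state is a dict: "t": time; "joint_pos": joint angles; "dq": joint speeds; "joint_torque": joint torques, N m; "ee_pos": TCP position; "eef_rot": TCP orientation; "contact_force": force on the tool from outside, world axes, zero at the start; "torque": the same for the moment, N m; "width": finger opening in m; "grip_force": force on a finger pad.
Only numpy, scipy, OpenCV 4.12 (cv2) and the standard library are available. Lean on these libraries where they do the work, as an engineer would, in place of code of your own. Each camera call takes 0.05 s, during which the arm holds its last target. There are 200 camera calls.

## Task

Pull the drawer of the small wooden cabinet all the way out to its stop; then raise the hinged lid inside it, which has a tongue to hold, until it stands about 60 degrees up from lying flat, so that someone can reach the small things under it. The lid falls shut by itself, so finish while still holding it there, steady, with the drawer still fully out. Do not shift the ink bottle, the hand bell or the stapler.

Things in the scene. Friction and masses are not known exactly. Their poses are not given: they have to be found in the camera images.
- cabinet: Small one-drawer wooden desk cabinet, 220 deep x 190 wide x 84 mm high, fixed to the desk at a varying place and yaw. Origin: centre of its underside, on the desk top. Its own -x axis points out of the drawer's front, the way the drawer is pulled; y runs along the front; z up. Drawer front panel, 12 mm thick, 11 to 73 mm above the desk.
- drawer_tray (a point): Centre of the floor of the drawer's open front tray, 15 mm above the desk; axes as the cabinet's. The tray is empty, 55 mm long (x) and 158 mm wide, side walls to 59 mm above the desk. Behind it, under the lid, lies a compartment with a loose eraser, sharpener and binder clip. Moves with the drawer.
- drawer_knob (a point): Grip point on the drawer's round brass knob: centre of its head, 23 mm out from the drawer front, 52 mm above the desk. The head is 21 mm across, the knob's end 33 mm from the front, the neck 11 mm thick. Moves with the drawer.
- drawer (a joint): How far the drawer is out, m: 0 shut, 0.155 at its stop. It starts 0 to 30 mm out. About 4 N of friction keeps it wherever it is left.
- lid (a joint): Angle of the wooden lid in the drawer, rad: 0 lying flat, grows as its free edge rises, 1.5 at most; the goal is 1.047 (60 degrees). Lid 168 wide x 73 x 6 mm, about 0.18 kg, turns freely and falls shut when let go. Its hinge is a level line along the cabinet's y, at the lid's end away from the drawer front.
- lid_tab (a point): Grip point on the lid's tongue, mid-thickness. The tongue is a flat wooden strip in the lid's plane, 16 mm wide (cabinet's y), 6 mm thick, with a round end; it sticks out 41 mm from the middle of the lid's free edge over the open tray. The point is 104 mm from the hinge line, 29 mm past the lid's edge, 63 mm above the desk with the lid flat.
- lid_hinge (a point): Middle of the lid's hinge line, 63 mm above the desk; moves with the drawer (144 mm behind the drawer's front face).
- ink_bottle_center (a point): Centre of a loose square dark ink bottle with a round cap, 52 x 52 x 62 mm high, standing on the desk; leave alone.
- brass_bell_center (a point): Centre of a loose brass hand bell, 62 mm across, 89 mm high, standing on the desk; leave alone.
- bronze_plant: Obstacle: a fixed bronze plant ornament on the left of the desk, origin at its foot. Foot 140 mm across, body 115 mm across, about 410 mm tall. The roof slopes down low over the desk's left edge (+y): on the left keep the arm drawn in and low (hand under about 0.45 m). A fixed wooden chest 126 mm high stands ahead, its front at about x = 0.73, from y = -0.14 to 0.14.
- stapler_center (a point): Centre of a loose stapler, 150 mm long along its own y, 38 wide, 52 high, lying on the desk; leave alone.

How it is judged:
On the way, in this order (a step that is already met when the one before it is completed fails the run):
1. the drawer is pulled out to its stop, the lid still lying flat (value of joint drawer above 0.148 m and value of joint lid below 0.1 rad), for 0.2 s.
2. the lid is raised to about 60 degrees by the fingers (value of joint lid between 0.873 and 1.222 rad and contact force between the fingers and lid above 0.1 N), for 0.3 s.
At the end, for the whole second after the job is handed in: The drawer is out to within 10 mm of its stop, the lid stands at 60 degrees (within 10), still, held there by the fingers (all of step 2 and value of joint drawer above 0.145 m and velocity of joint lid between -0.1 and 0.1 rad/s); the arm keeps its last pose, push and grip.
It fails at once if the ink bottle is shifted by more than 25 mm or tipped (distance of ink_bottle_center from where it was at the start of the episode above 0.025 m or angle between ink_bottle_center's own z axis and vertical above 0.4 rad).
It fails at once if the hand bell is shifted by more than 25 mm or tipped (distance of brass_bell_center from where it was at the start of the episode above 0.025 m or angle between brass_bell_center's own z axis and vertical above 0.4 rad).
It fails at once if the stapler is shifted by more than 25 mm or tipped (distance of stapler_center from where it was at the start of the episode above 0.025 m or angle between stapler_center's own z axis and vertical above 0.4 rad).
It also fails if it takes over 51 s, if anything falls off the work surface, if the arm or the gripper's body presses on something with over 40 N, if the wrist force passes 120 N, or if a joint passes its speed limit or range.

## Working session

There is one attempt and no reset: what is moved stays moved. The work goes in short steps, Python scripts to look and compute and a tool call to move; the robot and the scene stay as the last step left them, time stands still between calls to the robot, and variables do not carry over. Pictures are saved under pics/ and viewed, at most 10 in all, crops included, and the job is handed in when it is done.

Besides the shell and the picture viewer there is one more tool, called after "Request:" in YAML: its name, and indented under it one key for each argument. jog_arm: Moves the arm, as the interface text tells. Its arguments: {"type":"object","properties":{"series":{"type":"array"},"newtons":{"type":"number"}},"required":["series"]}

```bash
ls; mkdir -p pics
cat > h.py <<'E'
from station import status, cams, env
import numpy as np, cv2
from scipy.spatial.transform import Rotation as R
def f(p): return p["image"].shape[0]/2/np.tan(np.radians(p["fov_y"])/2)
def T(p,obs=None):
    if "T" in p: return np.array(p["T"])
    M=np.eye(4); M[:3,:3]=R.from_rotvec(obs["eef_rot"]).as_matrix(); M[:3,3]=obs["ee_pos"]
    return M@np.array(p["mount"])
def cloud(p,obs=None):
    z=p["z_map"]; v,u=np.mgrid[:z.shape[0],:z.shape[1]]; F=f(p)
    c=np.stack([(u-p["cx"])/F*z,-(v-p["cy"])/F*z,-z],-1)
    t=T(p,obs); return c@t[:3,:3].T+t[:3,3]
def save(p,n): cv2.imwrite("pics/"+n,p["image"][:,:,::-1])
E
python3 - <<'E'
from h import *
print(status.get_obs())
for n in("scene","top"):
    p=cams.get_image(n); save(p,n+"0.png"); print(n,[k for k in p],p["fov_y"],p["cx"],p["cy"],np.round(T(p),3).tolist())
    C=cloud(p)
    for t in("cabinet","drawer_knob","lid_tab","lid","ink_bottle_center","brass_bell_center","stapler_center","bronze_plant"):
        for d in cams.cut_out(p,t)[:2]:
            m=d["mask"]&(p["z_map"]>0); q=C[m]
            print(t,round(d["conf"],2),d["box"],m.sum(),np.round(np.median(q,0),3) if len(q) else "",np.round(np.percentile(q,[3,97],axis=0),3).tolist() if len(q) else "")
E
```

```text
pics
{'t': 0.0, 'joint_pos': array([ 1.03256523,  0.42672386,  0.07383924,  1.60661223, -0.0341092 ,
        1.11076888, -0.06709666]), 'dq': array([ 1.94351187e-03, -1.21215227e-03,  8.28351674e-04, -6.75469005e-05,
        5.02994980e-05, -2.09684754e-05,  8.02644795e-04]), 'joint_torque': array([ 1.17181789e-03, -9.49844885e+01,  3.76167476e+00, -4.63519585e+01,
        1.92600838e-02,  1.02232676e-02, -6.14362261e-05]), 'ee_pos': array([ 0.25576089, -0.62447075,  0.40401323]), 'eef_rot': array([-3.08125527e+00, -6.06512076e-01,  5.01559965e-04]), 'contact_force': array([0.17608001, 0.56266991, 0.09121978]), 'torque': array([ 0.01775372,  0.02068404, -0.02382312]), 'grip_force': 0.0, 'width': 0.08534940336771955}
scene ['image', 'z_map', 'fov_y', 'cx', 'cy', 'T', 'shot'] 55.058213073571764 274.1556513463019 203.8387657556629 [[-0.672, 0.588, -0.45, 0.083], [-0.74, -0.525, 0.42, 0.373], [0.011, 0.615, 0.788, 0.721], [0.0, 0.0, 0.0, 1.0]]
cabinet 0.71 [276.8, 79.6, 395.9, 181.1] 7484 [ 0.524 -0.227  0.083] [[0.449, -0.37, 0.013], [0.634, -0.139, 0.086]]
drawer_knob 0.84 [277.2, 124.
[... 715 characters left out ...]
 418.6, 222.2] 3900 [ 0.511 -0.198  0.085] [[0.449, -0.312, 0.027], [0.618, -0.139, 0.09]]
lid_tab 0.19 [326.9, 149.8, 345.4, 221.8] 669 [ 0.537 -0.144  0.066] [[0.458, -0.165, 0.016], [0.618, -0.116, 0.078]]
ink_bottle_center 0.92 [200.1, 242.6, 224.6, 273.8] 456 [0.355 0.18  0.045] [[0.329, 0.154, 0.004], [0.382, 0.207, 0.067]]
brass_bell_center 0.85 [193.7, 154.4, 221.2, 176.9] 419 [0.591 0.199 0.027] [[0.57, 0.175, 0.003], [0.62, 0.228, 0.089]]
stapler_center 0.98 [340.1, 255.1, 398.2, 268.5] 817 [ 0.347 -0.22   0.042] [[0.331, -0.287, 0.004], [0.368, -0.153, 0.054]]
bronze_plant 0.26 [326.3, 151.8, 345.4, 219.2] 661 [ 0.537 -0.144  0.066] [[0.458, -0.165, 0.015], [0.616, -0.116, 0.078]]
```

View pics/top0.png

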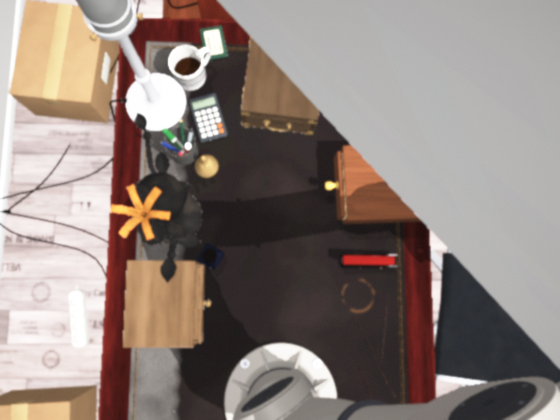

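View pics/scene0.png

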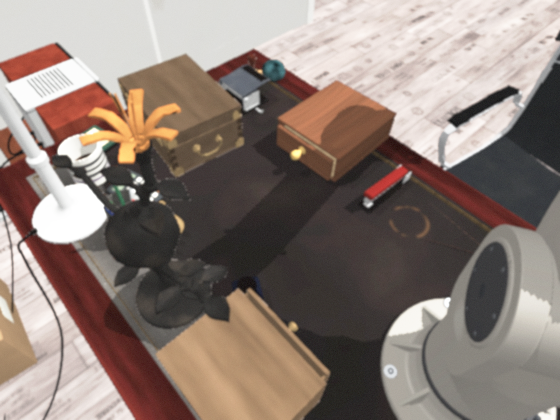

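Run:
```python
from h import *
# cabinet top plane: footprint; front panel face; knob
for n in("scene","top"):
    p=cams.get_image(n); C=cloud(p); ok=p["z_map"]>0
    reg=ok&(C[...,0]>.40)&(C[...,0]<.72)&(C[...,1]>-.42)&(C[...,1]<-.06)
    top=C[reg&(abs(C[...,2]-.084)<.006)]
    r=cv2.minAreaRect(top[:,:2].astype(np.float32)*1000); print(n,"top rect",r,len(top),cv2.boxPoints(r).tolist())
    fr=C[reg&(C[...,2]>.02)&(C[...,2]<.068)&(C[...,1]>-.2)]
    # line of front: fit
    l=cv2.fitLine(fr[:,:2].astype(np.float32),cv2.DIST_HUBER,0,.001,.001).ravel(); print("front line",l,np.degrees(np.arctan2(l[1],l[0])))
    nrm=np.array([-l[1],l[0]]); nrm*=np.sign(nrm[1]); d=(fr[:,:2]-l[2:])@nrm
    print(np.histogram(d,bins=np.arange(-.04,.06,.005)))
    k=fr[d>.012]; print("knob",len(k),k.mean(0) if len(k) else "",np.percentile(k,[2,98],axis=0).tolist() if len(k) else "")
```

```text
scene top rect ((575.4038696289062, -223.29617309570312), (256.4267578125, 314.5729064941406), 2.7674126625061035) 4954 [[439.7459716796875, -72.38350677490234], [454.93408203125, -386.5895690917969], [711.061767578125, -374.2088317871094], [695.8736572265625, -60.002777099609375]]
front line [ 0.9654935   0.26042706  0.5576714  -0.13299716] 15.095404
(array([  5,  15,  17,  63, 125, 119,  78, 155, 174, 151, 111,  43,  51,
        56,  29,   0,   0,   0,   0]), array([-4.00000000e-02, -3.50000000e-02, -3.00000000e-02, -2.50000000e-02,
       -2.00000000e-02, -1.50000000e-02, -1.00000000e-02, -5.00000000e-03,
       -2.08166817e-17,  5.00000000e-03,  1.00000000e-02,  1.50000000e-02,
        2.00000000e-02,  2.50000000e-02,  3.00000000e-02,  3.50000000e-02,
        4.00000000e-02,  4.50000000e-02,  5.00000000e-02,  5.50000000e-02]))
knob 227 [ 0.60855056 -0.09650749  0.04732112] [[0.4566743907043234, -0.1465897032278683, 0.022004458515597864], [0.6962578738152565, -0.061755499017566974, 0.06674987284811681]]
top top rect ((542.9785766601562, -166.24966430664062), (365.89593505859375, 1
[... 222 characters left out ...]
4674885  0.321973    0.5616688  -0.12306645] 18.782286
(array([ 1, 17, 26, 22, 28, 25, 34, 46, 58, 51, 50, 23,  7,  0,  0,  0,  0,
        0,  0]), array([-4.00000000e-02, -3.50000000e-02, -3.00000000e-02, -2.50000000e-02,
       -2.00000000e-02, -1.50000000e-02, -1.00000000e-02, -5.00000000e-03,
       -2.08166817e-17,  5.00000000e-03,  1.00000000e-02,  1.50000000e-02,
        2.00000000e-02,  2.50000000e-02,  3.00000000e-02,  3.50000000e-02,
        4.00000000e-02,  4.50000000e-02,  5.00000000e-02,  5.50000000e-02]))
knob 55 [ 0.56957543 -0.10362901  0.05239395] [[0.45661733522825115, -0.1451540532900346, 0.023226358929042856], [0.6943998383340504, -0.060907226312621, 0.06541951688805227]]
```

The top view shows the reddish cabinet, partly hidden by the arm, with its knob at (331,185). There is a second light box with a knob at (207,303). The stapler is at (368,260), the bell at (206,166) and the ink bottle at (212,258). The scene view agrees, with the reddish knob at (297,153). I'll measure both boxes.

Run:
```python
from h import *
for n in("scene","top"):
    p=cams.get_image(n); C=cloud(p); z=p["z_map"]
    for nm in ("cabinet","drawer"):
      for d in cams.cut_out(p,nm): print(n,nm,round(d["conf"],2),d["box"])
    d=cams.cut_out(p,"cabinet")[0]; q=C[d["mask"]&(z>0)]
    # front face/top edges: sample
    t=q[(abs(q[:,2]-.084)<.005)]; print("top z",np.median(t[:,2]),len(t))
    # front edge of top: for x bins take max y
    e=[]
    for x in np.arange(.44,.66,.015):
        s=t[abs(t[:,0]-x)<.0075]
        if len(s)>5: e.append((x,np.percentile(s[:,1],98)))
    print(np.round(e,3).tolist())
    fr=q[(q[:,2]>.015)&(q[:,2]<.07)]
    e=[]
    for x in np.arange(.44,.66,.015):
        s=fr[(abs(fr[:,0]-x)<.0075)]
        if len(s)>3: e.append((x,np.median(s[:,1]),s[:,1].max(),len(s)))
    print(np.round(e,3).tolist())
    k=q[(q[:,2]>.03)&(q[:,2]<.07)]; 
    # left box
    s=C[(z>0)&(C[...,0]>.1)&(C[...,0]<.45)&(C[...,1]>.12)&(C[...,1]<.5)&(C[...,2]>.05)&(C[...,2]<.2)]
    h=np.histogram(s[:,2],bins=np.arange(.05,.2,.005)); print(h[0].tolist())
p=cams.get_image("top");C=cloud(p)
for u,v in[(165,300),(130,265),(200,265),(200,343),(130,343),(207,303),(331,185),(328,185),(334,185)]: print(u,v,C[v,u].round(3))
im=cv2.resize(p["image"][130:280,300:440],None,fx=4,fy=4,interpolation=cv2.INTER_CUBIC); cv2.imwrite("pics/c1.png",im[:,:,::-1])
```

```text
scene cabinet 0.92 [279.6, 78.2, 398.7, 181.3]
scene drawer 0.81 [275.5, 122.8, 335.6, 178.9]
top z 0.083790223612914 4875
[[0.44, -0.161], [0.455, -0.16], [0.47, -0.159], [0.485, -0.159], [0.5, -0.158], [0.515, -0.157], [0.53, -0.157], [0.545, -0.156], [0.56, -0.156], [0.575, -0.154], [0.59, -0.154], [0.605, -0.154], [0.62, -0.152], [0.635, -0.152], [0.65, -0.269]]
[[0.44, -0.168, -0.16, 33.0], [0.455, -0.245, -0.145, 844.0], [0.47, -0.146, -0.143, 92.0], [0.485, -0.145, -0.142, 92.0], [0.5, -0.144, -0.142, 90.0], [0.515, -0.144, -0.141, 87.0], [0.53, -0.142, -0.108, 138.0], [0.545, -0.14, -0.108, 103.0], [0.56, -0.141, -0.139, 53.0], [0.575, -0.141, -0.138, 81.0], [0.59, -0.14, -0.137, 77.0], [0.605, -0.139, -0.137, 83.0], [0.62, -0.139, -0.137, 93.0], [0.635, -0.159, -0.152, 12.0]]
[17, 23, 258, 41, 177, 214, 173, 174, 155, 150, 586, 2312, 11106, 336, 211, 356, 198, 182, 140, 145, 161, 193, 54, 7, 11, 18, 22, 116, 129, 139]
top cabinet 0.59 [325.5, 146.8, 419.5, 224.1]
top cabinet 0.31 [195.7, 153.6, 219.9, 178.4]
top drawer 0.83 [322.4, 153.4, 345.3, 221.4]
top z 0.08518831012862
[... 347 characters left out ...]
0.143, 23.0], [0.5, -0.143, -0.142, 27.0], [0.515, -0.142, -0.14, 22.0], [0.53, -0.132, -0.109, 57.0], [0.545, -0.129, -0.109, 56.0], [0.56, -0.14, -0.139, 22.0], [0.575, -0.139, -0.139, 23.0], [0.59, -0.139, -0.138, 23.0], [0.605, -0.138, -0.137, 22.0], [0.62, -0.138, -0.137, 21.0], [0.635, -0.152, -0.151, 5.0]]
[7, 45, 346, 155, 29, 25, 41, 44, 29, 50, 180, 1051, 4180, 834, 94, 80, 71, 102, 85, 70, 82, 91, 42, 4, 0, 0, 3, 12, 15, 17]
165 300 [0.248 0.277 0.112]
130 265 [0.329 0.363 0.108]
200 265 [0.331 0.2   0.1  ]
200 343 [0.15  0.194 0.107]
130 343 [0.15  0.353 0.111]
207 303 [0.241 0.182 0.087]
331 185 [ 0.54  -0.124  0.06 ]
328 185 [ 0.538 -0.115  0.066]
334 185 [ 0.54  -0.132  0.058]
```

View pics/c1.png

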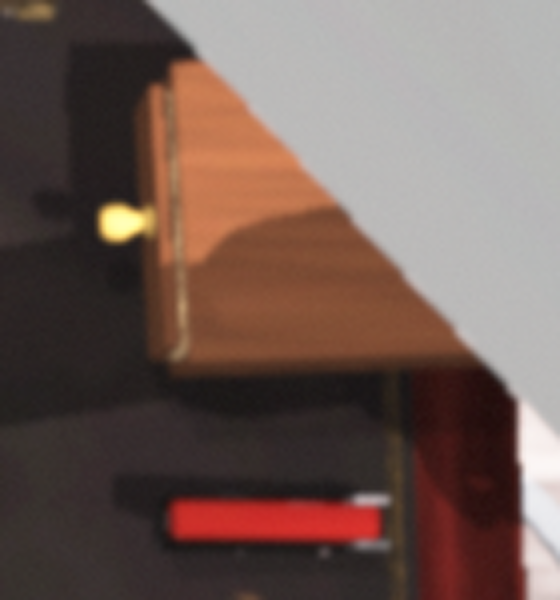

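The reddish cabinet is 84 mm high, so it is the target. Its front faces +y with about 2.4° of yaw, and the knob is near (0.540,-0.119). I'll move above it.

Request:
jog_arm:
  series:
    - [[0.57,1,0],0.4,1]
    - [[0.57,1,0],0.4,1]
    - [[0.57,1,0],0.4,1]
    - [[0.57,1,0],0.4,1]
    - [[0.57,1,0],0.4,1]
    - [[0.57,1,0],0.4,1]
    - [[0.57,1,0],0.4,1]
    - [[0.57,1,0],0.4,1]
    - [[0.57,1,0],0.4,1]

```text
t: 2.35
ee_pos: [0.3978, -0.3754, 0.4048]
eef_rot: [2.745, 1.528, -0.0]
contact_force: [-0.5, -0.9, 0.2]
width: 0.0856
grip_force: 0.0
```

Request:
jog_arm:
  series:
    - [[0.57,1,-0.15],0.38,1]
    - [[0.57,1,-0.15],0.38,1]
    - [[0.57,1,-0.15],0.38,1]
    - [[0.57,1,-0.15],0.38,1]
    - [[0.57,1,-0.15],0.38,1]
    - [[0.57,1,-0.15],0.38,1]
    - [[0.57,1,-0.15],0.38,1]
    - [[0.57,1,-0.15],0.38,1]
    - [[0.57,1,-0.15],0.38,1]
    - [[0.57,1,-0.15],0.38,1]

```text
t: 3.35
ee_pos: [0.5404, -0.1262, 0.3673]
eef_rot: [2.176, 2.266, -0.001]
contact_force: [-0.3, -0.1, -0.7]
width: 0.0856
grip_force: 0.0
```

```bash
cat >> h.py <<'E'
def st():
    o=status.get_obs(); y=R.from_rotvec(o["eef_rot"]).as_matrix()
    print("t",round(o["t"],2),"pos",np.round(o["ee_pos"],4),"yaw_y",round(np.degrees(np.arctan2(y[1,1],y[0,1])),2),"zax",y[:,2].round(3),"F",np.round(o["contact_force"],1),"w",round(o["width"],4),"g",round(o["grip_force"],1),"q",np.round(o["joint_pos"],2)); return o
E
python3 - <<'E'
from h import *
o=st(); p=cams.get_image("wrist"); save(p,"w1.png"); C=cloud(p,o)
for d in cams.cut_out(p,"drawer_knob")[:2]:
    m=d["mask"]&(p["z_map"]>0); q=C[m]; print(d["conf"],d["box"],np.round(np.percentile(q,[2,50,98],axis=0),3).tolist())
    h=q[(q[:,2]>.045)&(q[:,2]<.075)]
    fr=q[(q[:,2]>.06)]; 
    ymax=q[:,1].max(); k=q[(q[:,1]>ymax-.02)]; print("knob head",np.round([k.min(0),k.mean(0),k.max(0)],4).tolist(),len(k))
    f2=q[(q[:,1]<ymax-.028)&(q[:,1]>ymax-.05)]
    e=[(x,f2[abs(f2[:,0]-x)<.006][:,1].max()) for x in np.arange(.46,.63,.012) if (abs(f2[:,0]-x)<.006).sum()>3]; print(np.round(e,4).tolist(), np.polyfit(*np.array(e).T,1)if len(e)>2 else"")
E
```

```text
t 3.35 pos [ 0.5404 -0.1262  0.3673] yaw_y 2.32 zax [-0. -0. -1.] F [-0.3 -0.1 -0.7] w 0.0856 g 0.0 q [ 0.45  0.3  -0.4   1.9   0.14  0.98  0.03]
0.86 [180.7, 180.0, 380.2, 241.8] [[0.458, -0.179, 0.014], [0.538, -0.145, 0.061], [0.62, -0.115, 0.075]]
knob head [[0.5249, -0.1298, -0.0006], [0.5377, -0.1186, 0.0585], [0.548, -0.11, 0.0639]] 494
[[0.46, -0.1457], [0.472, -0.1454], [0.484, -0.1448], [0.496, -0.1443], [0.508, -0.1436], [0.52, -0.1431], [0.532, -0.1381], [0.544, -0.1381], [0.556, -0.1415], [0.568, -0.141], [0.58, -0.1404], [0.592, -0.1396], [0.604, -0.1393], [0.616, -0.1388], [0.628, -0.139]] [ 0.04259858 -0.16467821]
```

View pics/w1.png

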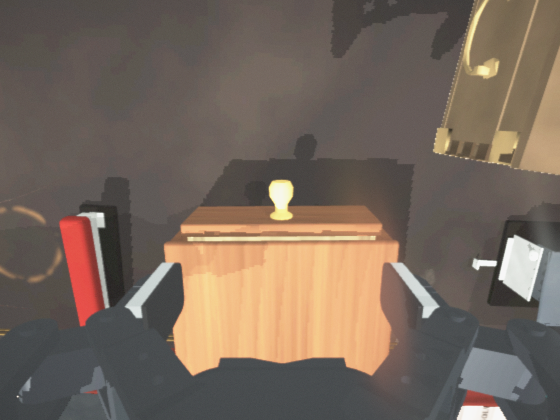

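The knob head at (281,190) is centred at about (0.538,-0.119). I'll descend, then grip.

Request:
jog_arm:
  series:
    - [[-0.01,0.036,-0.2],0,1]
    - [[-0.01,0.036,-0.4],0,1]
    - [[-0.01,0.036,-0.55],0,1]
    - [[-0.01,0.036,-0.65],0,1]
    - [[-0.01,0.036,-0.65],0,1]
    - [[-0.01,0.036,-0.65],0,0]
    - [[-0.01,0.036,-0.65],0,0]
    - [[-0.01,0.036,-0.65],0,0]
    - [[-0.01,0.036,-0.65],0,0]
    - [[-0.01,0.036,-0.65],0,0]
    - [[-0.01,0.036,-0.65],0,0]
    - [[-0.01,0.036,-0.65],0,0]
  newtons: 45

```text
t: 4.65
ee_pos: [0.5389, -0.1157, 0.2057]
eef_rot: [2.172, 2.268, 0.001]
contact_force: [-0.1, -0.6, 10.4]
width: 0.0186
grip_force: 43.6
```

Request:
jog_arm:
  series:
    - [[-0.002,0.05,0],0,0]
    - [[-0.004,0.1,0],0,0]
    - [[-0.006,0.15,0],0,0]
    - [[-0.009,0.2,0],0,0]
    - [[-0.011,0.25,0],0,0]
    - [[-0.013,0.3,0],0,0]
    - [[-0.015,0.35,0],0,0]
    - [[-0.017,0.4,0],0,0]
    - [[-0.019,0.45,0],0,0]
    - [[-0.021,0.5,0],0,0]
    - [[-0.022,0.52,0],0,0]
    - [[-0.022,0.52,0],0,0]

```text
t: 5.85
ee_pos: [0.5328, 0.0155, 0.2057]
eef_rot: [2.171, 2.27, 0.001]
contact_force: [-5.9, 4.3, 15.7]
width: 0.0185
grip_force: 44.3
```

Run:
```python
from h import *
st()
for n in("scene","top"):
    p=cams.get_image(n); C=cloud(p); z=p["z_map"]; save(p,n+"2.png")
    # front face at x .46-.50 and .57-.61
    for lo,hi in((.455,.49),(.58,.61)):
        s=C[(z>0)&(C[...,0]>lo)&(C[...,0]<hi)&(C[...,1]>-.15)&(C[...,1]<.06)&(C[...,2]>.02)&(C[...,2]<.078)]
        if len(s): print(n,lo,len(s),np.percentile(s[:,1],[50,90,97,99]).round(4), np.median(s[:,0]).round(3))
```

```text
t 5.85 pos [0.5328 0.0155 0.2057] yaw_y 2.54 zax [ 0.001  0.    -1.   ] F [-5.9  4.3 15.7] w 0.0185 g 44.3 q [ 0.15  0.49 -0.36  2.05  0.28  0.64 -0.36]
scene 0.455 923 [-0.093  -0.0137 -0.0129 -0.0125] 0.468
scene 0.58 242 [-0.1159 -0.0809 -0.0754 -0.0749] 0.592
top 0.455 31 [-0.0133 -0.0126 -0.0124 -0.0124] 0.464
top 0.58 108 [-0.1365 -0.1228 -0.1178 -0.115 ] 0.599
```

Request:
jog_arm:
  series:
    - [[-0.002,0.03,0],0,0]
    - [[-0.003,0.06,0],0,0]
    - [[-0.004,0.08,0],0,0]
    - [[-0.004,0.09,0],0,0]
    - [[-0.004,0.1,0],0,0]
    - [[-0.004,0.1,0],0,0]

```text
t: 6.55
ee_pos: [0.5324, 0.0317, 0.205]
eef_rot: [2.178, 2.256, -0.011]
contact_force: [5.1, -49.4, 6.8]
width: 0.0187
grip_force: 43.7
```

Run:
```python
from h import *
st()
p=cams.get_image("scene"); C=cloud(p); z=p["z_map"]
s=C[(z>0)&(C[...,0]>.455)&(C[...,0]<.49)&(C[...,1]>-.15)&(C[...,1]<.06)&(C[...,2]>.02)&(C[...,2]<.078)]
print(np.percentile(s[:,1],[90,97,99]).round(4))
```

```text
t 6.55 pos [0.5324 0.0317 0.205 ] yaw_y 2.03 zax [-0.001 -0.009 -1.   ] F [  5.1 -49.4   6.8] w 0.0187 g 43.7 q [ 0.11  0.49 -0.35  2.05  0.29  0.65 -0.41]
[-0.0048 -0.0041 -0.0036]
```

The stop is reached: 49 N, after 141 mm of travel. I'll unload, release, rise, and look at the lid.

Request:
jog_arm:
  series:
    - [[0,-0.03,0],0,0]
    - [[0,-0.03,0],0,0]
    - [[0,-0.03,0],0,1]
    - [[0,-0.03,0],0,1]
    - [[0,-0.03,0],0,1]
    - [[0,-0.03,0],0,1]
    - [[0,-0.03,0.15],0,1]
    - [[0,-0.03,0.35],0,1]
    - [[0,-0.1,0.55],0,1]
    - [[0,-0.3,0.6],0,1]
    - [[0,-0.4,0.6],0,1]
    - [[0,-0.4,0.6],0,1]
    - [[0,-0.4,0.6],0,1]

```text
t: 7.9
ee_pos: [0.5317, -0.0606, 0.3546]
eef_rot: [-2.174, -2.268, -0.0]
contact_force: [-0.2, 0.4, -0.4]
width: 0.0855
grip_force: 0.0
```

Run:
```python
from h import *
o=st(); p=cams.get_image("wrist"); save(p,"w3.png"); C=cloud(p,o)
for nm in("lid_tab","lid","drawer_knob"):
  for d in cams.cut_out(p,nm)[:2]:
    m=d["mask"]&(p["z_map"]>0); q=C[m]; print(nm,d["conf"],d["box"],np.round(np.percentile(q,[2,50,98],axis=0),3).tolist())
z=C[...,2]
m=(p["z_map"]>0)&(abs(z-.066)<.006)&(C[...,1]>-.11)&(C[...,1]<-.003)&(C[...,0]>.46)&(C[...,0]<.61)
q=C[m]
for y in np.arange(-.1,0,.006):
    s=q[abs(q[:,1]-y)<.003]
    if len(s): print(round(y,3),len(s),s[:,0].min().round(4),s[:,0].max().round(4),np.median(s[:,2]).round(4))
```

```text
t 7.9 pos [ 0.5317 -0.0606  0.3546] yaw_y 2.42 zax [-0.  0. -1.] F [-0.2  0.4 -0.4] w 0.0855 g 0.0 q [ 0.33  0.28 -0.4   1.95  0.13  0.94 -0.09]
lid_tab 0.77 [190.3, 171.2, 388.3, 299.0] [[0.458, -0.142, 0.065], [0.536, -0.103, 0.066], [0.615, -0.046, 0.068]]
lid 0.81 [182.7, 171.8, 394.2, 304.8] [[0.457, -0.142, 0.065], [0.536, -0.103, 0.066], [0.615, -0.045, 0.068]]
drawer_knob 0.69 [173.8, 86.8, 401.5, 321.2] [[0.455, -0.161, 0.014], [0.535, -0.073, 0.066], [0.615, 0.002, 0.074]]
-0.1 1190 0.4605 0.6099 0.0665
-0.094 1206 0.4601 0.6099 0.0665
-0.088 1234 0.46 0.6099 0.0665
-0.082 1250 0.46 0.61 0.0665
-0.076 1317 0.4601 0.6099 0.0664
-0.07 620 0.4992 0.6099 0.0661
-0.064 145 0.5275 0.5432 0.0663
-0.058 141 0.5273 0.5429 0.0664
-0.052 148 0.5271 0.5426 0.0663
-0.046 147 0.5269 0.5423 0.0664
-0.04 151 0.5266 0.5419 0.0666
-0.034 121 0.5266 0.5408 0.0663
-0.028 4 0.5326 0.535 0.0658
-0.016 38 0.4617 0.562 0.0716
-0.01 60 0.4666 0.6098 0.0717
-0.004 84 0.4606 0.6054 0.0711
```

View pics/w3.png

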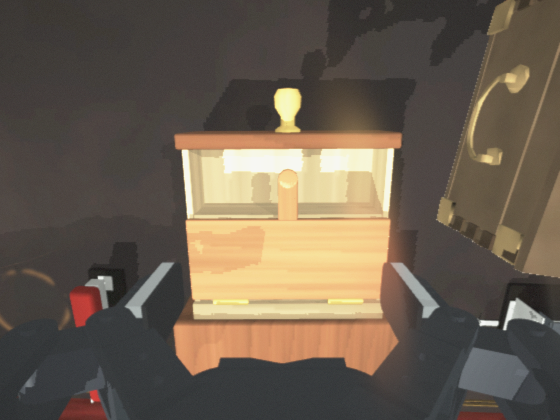

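The lid is flat. The tongue's tip is at (288,178), about y=-0.030, its centre is x≈0.5345, and the hinge is at y≈-0.145. I'll grip its sides.

Request:
jog_arm:
  series:
    - [[0.011,0.08,-0.15],0,1]
    - [[0.011,0.08,-0.3],0,1]
    - [[0.011,0.08,-0.45],0,1]
    - [[0.011,0.08,-0.55],0,1]
    - [[0.011,0.08,-0.55],0,1]
    - [[0.011,0.08,-0.55],0,0]
    - [[0.011,0.08,-0.55],0,0]
    - [[0.011,0.08,-0.55],0,0]
    - [[0.011,0.08,-0.55],0,0]
    - [[0.011,0.08,-0.55],0,0]
    - [[0.011,0.08,-0.55],0,0]
    - [[0.011,0.08,-0.55],0,0]
  newtons: 35

```text
t: 9.3
ee_pos: [0.5352, -0.0407, 0.218]
eef_rot: [2.172, 2.268, 0.002]
contact_force: [1.5, -0.5, 7.4]
width: 0.0152
grip_force: 34.5
```

Request:
jog_arm:
  series:
    - [[0,-0.002,0.036],0,0]
    - [[0,-0.002,0.036],0,0]
    - [[0,-0.005,0.072],0,0]
    - [[0,-0.005,0.072],0,0]
    - [[0.001,-0.013,0.108],0,0]
    - [[0.001,-0.013,0.108],0,0]
    - [[0.001,-0.023,0.142],0,0]
    - [[0.001,-0.023,0.142],0,0]
    - [[0.002,-0.037,0.176],0,0]
    - [[0.002,-0.037,0.176],0,0]
    - [[0.002,-0.054,0.208],0,0]
    - [[0.002,-0.054,0.208],0,0]
    - [[0.002,-0.054,0.208],0,0]

```text
t: 10.6
ee_pos: [0.5357, -0.0538, 0.2691]
eef_rot: [2.172, 2.268, 0.003]
contact_force: [8.7, 1.1, -1.4]
width: 0.0149
grip_force: 35.6
```

```bash
cat >> h.py <<'E'
def chk(name):
    o=st(); p=cams.get_image("scene"); save(p,name); C=cloud(p); z=p["z_map"]
    s=C[(z>0)&(C[...,0]>.455)&(C[...,0]<.49)&(C[...,1]>-.15)&(C[...,1]<.06)&(C[...,2]>.02)&(C[...,2]<.078)]
    print("front",np.percentile(s[:,1],[90,97,99]).round(4))
    for d in cams.cut_out(p,"lid")[:2]:
        q=C[d["mask"]&(z>0)]; a=np.arctan2(q[:,2]-.063,q[:,1]+.145); print("lid",d["conf"],d["box"],len(q),np.degrees(np.percentile(a,[10,50,90])).round(1))
        c=q-np.median(q,0); c=c[np.linalg.norm(c,axis=1)<.05]; n=np.linalg.svd(c-c.mean(0),full_matrices=False)[2][2]; print("n",n.round(3))
E
python3 -c "
from h import *; chk('s4.png')"
```

```text
t 10.6 pos [ 0.5357 -0.0538  0.2691] yaw_y 2.48 zax [ 0.002  0.001 -1.   ] F [ 8.7  1.1 -1.4] w 0.0149 g 35.6 q [ 0.29  0.4  -0.38  2.01  0.21  0.77 -0.16]
front [-0.0048 -0.0039 -0.0033]
lid 0.89 [268.9, 133.3, 329.1, 172.9] 545 [30.9 34.6 53.6]
n [ 0.014 -0.468  0.883]
```

Request:
jog_arm:
  series:
    - [[0,-0.019,0.031],0,0]
    - [[0,-0.019,0.031],0,0]
    - [[0.001,-0.041,0.059],0,0]
    - [[0.001,-0.041,0.059],0,0]
    - [[0.002,-0.066,0.086],0,0]
    - [[0.002,-0.066,0.086],0,0]
    - [[0.003,-0.092,0.111],0,0]
    - [[0.003,-0.092,0.111],0,0]
    - [[0.005,-0.121,0.133],0,0]
    - [[0.005,-0.121,0.133],0,0]
    - [[0.006,-0.151,0.152],0,0]
    - [[0.006,-0.151,0.152],0,0]
    - [[0.006,-0.151,0.152],0,0]
    - [[0.006,-0.151,0.152],0,0]
    - [[0.006,-0.151,0.152],0,0]
    - [[0.006,-0.151,0.152],0,0]
    - [[0.006,-0.151,0.152],0,0]

```text
t: 12.4
ee_pos: [0.5373, -0.0913, 0.3071]
eef_rot: [2.171, 2.269, 0.003]
contact_force: [9.0, 1.4, -0.1]
width: 0.0151
grip_force: 37.3
```

```bash
python3 -c "
from h import *; chk('s5.png')"
```

```text
t 12.4 pos [ 0.5373 -0.0913  0.3071] yaw_y 2.51 zax [ 0.002  0.001 -1.   ] F [ 9.   1.4 -0.1] w 0.0151 g 37.3 q [ 0.37  0.35 -0.38  1.97  0.17  0.85 -0.06]
front [-0.0058 -0.005  -0.0046]
lid 0.88 [264.6, 116.5, 327.9, 167.5] 389 [50.3 58.  70.2]
n [-0.052  0.855 -0.515]
```

View pics/s5.png

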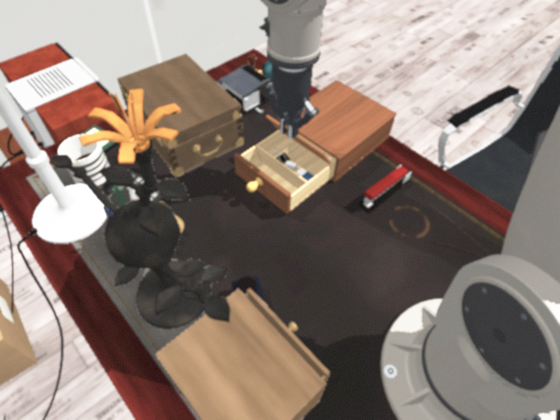

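The lid stands at about 59°, gripped and still, with the small things showing in the drawer at (290,165). The drawer front is within about 1 mm of its stop position.

```bash
python3 -c "
from h import *; print(env.sign_off())"
```

```text
the job is handed in; nothing more can be done
None
```

I handed the job in with the drawer within about 1 mm of its stop and the gripper holding the lid steady at about 59°; I kept clear of the ink bottle, bell and stapler, and no verdict came back.

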